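Release the ratchet pawl and close the cell clamp

TASK

Close the battery-cell clamp on the coin cell: press the red tab of the yellow ratchet pawl down until its hook is clear of the teeth, then push the raised arm all the way down by its blue handle so that the contact pad sits on the cell. Press and push gently with the fingertips, never pinching or lifting anything or forcing the arm against the engaged pawl; leave the pawl free, the arm down, and the bottles, beaker, cup, screwdriver and pen where they are.

Things in the scene. Friction and masses are not known exactly. Their poses are not given: they have to be found in the camera images.
- cell_clamp: Fixed coin-cell clamp: aluminium plate 270 x 90 x 12 mm with a grey cheek, a black nest with a steel coin cell, and a ratchet wheel (86 mm over its teeth) on the arm's hinge. Origin on the worktop, 15 mm from the plate's centre; x runs along the plate from the handle end to the red tab, z up. It stands elsewhere and turned in each run, and works in its plane y = 0.
- clamp_hinge (a point): Centre of the arm's hinge, 75 mm above the worktop, at x = +40 mm, y = 0 in the clamp's frame; the axis is the clamp's y.
- clamp_handle (a point): Centre of the blue cross handle on the arm's end: round bar 20 mm thick, 80 mm long, parallel to the clamp's y, 150 mm from the hinge. Raised, about 190 mm above the worktop; it goes down in an arc about the hinge, towards the clamp's -x, to 75 mm above the worktop at x = -110 mm in the clamp's frame. The point moves with the arm.
- clamp_arm (a joint): Arm angle, rad: 0 fully raised (0.9 above level), grows as the arm is pushed down; 0.9 = level, stopped with its contact pad on the cell. Starts at 0.02 to 0.09. While the pawl is engaged a tooth stops it before 0.2. The hinge is stiff (about 3 N at the handle) and the arm stays where it is left.
- pawl_tab (a point): Centre of the top face of the red ribbed tab (28 mm along clamp x, 26 mm across, 7 mm thick) on the yellow pawl; engaged: 67 mm above the worktop, at x = +150 mm, y = 0 in the clamp's frame. Pressed down it turns about the pawl's pin (62 mm nearer the wheel, 30 mm above the worktop), sinks 27 mm to its stop and drifts 9 mm outward (+x). The point moves with it.
- pawl (a joint): Pawl angle in rad: 0 = hook engaged in the teeth, grows as the tab is pressed, hook clear of every tooth from 0.25, stop at 0.4. The pin is stiff (1 to 2 N at the tab), without a spring: the pawl stays where it is left. The yellow pawl and red tab are one piece.
- cream_bottle: Bystander: loose clear square bottle with cream cap, 66 x 66 x 125 mm, origin at the centre of its underside.
- beaker: Bystander: loose clear beaker, 59 mm wide, 82 mm high, origin at the centre of its underside.
- green_bottle: Bystander: loose round bottle with green cap, 46 mm wide, 118 mm high, origin at the centre of its underside.
- cup_red: Bystander: loose small sample cup with red lid, 35 x 43 x 24 mm, origin at the centre of its underside.
- orange_screwdriver: Bystander: loose screwdriver with orange handle, 150 mm long, lying on the worktop, origin at its underside.
- white_pen: Bystander: loose white pen, 145 mm long, lying on the worktop, origin at its underside.

How it is judged:
By the outcome, as a careful person would: the job done as asked, in the order asked, and still so for the second after the job is handed in, with the robot touching nothing.
It also fails if it takes over 45 s, if anything falls off the work surface, if the arm or the gripper's body presses on something with over 40 N, if the wrist force passes 120 N, or if a joint passes its speed limit or range.

ROBOT

A 7-joint arm with a two-finger parallel gripper is mounted at the origin on a cart in front of the work surface, level with it; the furniture and walls round the work are solid. World frame = base frame: x ahead of the robot, y to its left, z up, the work surface at z = 0. Lengths are in m, angles in rad, forces in N, time in s.
With the tool pointing down it reaches from about 0.375 to 0.925 m from the base axis. Payload 3.1 kg.
Tool frame: the origin (TCP) lies between the finger pads; the fingertips stand 19 mm ahead of it and the grasp point (between the pads) is the TCP; x points along the fingers, z is the direction in which the jaws open and shut, and the axes are right-handed (so a half turn about x gives the same grasp; the last joint's range is limited). The gripper opens to 85 mm and grips with 20 to 120 N. Pads are 22 mm wide; open, the fingers measure 114 mm over their backs; the gripper's body (76 mm by 85 mm) begins 54 mm behind the grasp point. The pads swing forward as they close: fully open they stand 13 mm farther back than shut.
Start: joints at [-1.242, 0.383, 0.044, 1.598, -0.018, 1.161, -0.05], TCP at [0.269, 0.592, 0.25] pointing down, gripper open.
Joint ranges: [-2.61, 2.61], [-0.41, 2.15], [-1.48, 1.57], [0, 2.5], [-1.57, 4.71], [0.05, 1.97], [-2.85, 2.85]. Speed limits (rad/s): [2.79, 2.79, 3.14, 3.14, 3.14, 3.14, 3.14].

INTERFACE

Orientations are given as a unit quaternion [w, x, y, z].
In Python, from plant import r gives the robot as it stands. The module is installed in compiled form; this text tells all that it offers.
- The arm moves only by the shell command python3 -m handwheel 'ROWS'. ROWS is JSON, one flat list of numbers, 7 for each row, row after row: the shift along the tool's x, y, z in units of 30 mm (1.0 is 30 mm), then the turn, a rotation vector about the tool's x, y, z in units of 5 degrees (1.0 is 5 degrees), then the closure in counts, from 0 (fully open) to 255 (shut). In form: [tx, ty, tz, ax, ay, az, claw, tx, ty, tz, ax, ay, az, claw, ...]. A call has 1 to 10 rows; each row is the pose to reach, as a shift and turn from the pose commanded when the call began, along the tool's axes at that moment; what a row does not reach only later rows make up. A row lasts 1/12 s, in which the tool goes at most 41.7 mm and 7.16 degrees, less where a joint would pass 70% of its speed; a pose out of reach is approached as far as the arm can. A call with a gripper value outside its range is refused whole. The fingers move at their own pace and stop on an object; the grip force is fixed at half the most. Time passes only in rows, so rows that repeat a pose let the fingers close. It gives the time, the measured TCP pose, the force and the opening at its end, in the units of the state.
- r.sense(): the state, without advancing time (a new reading comes with each control period).
- r.read_camera(name): name is "scene" or "top" or "wrist"; returns a dict with "pixels" (400x640x3 uint8, red, green, blue), "fx", "fy", "cx", "cy" (pixels), "R" (3x3) and "t" (3): a world point X has camera coordinates R X + t; the wrist camera has in their place "mount" (4x4, takes a point from camera to tool coordinates, whose origin is the TCP and whose axes are the tool frame's). Camera axes: x right, y down, z forward; pixel columns grow to the right and rows downward; lengths in m; the calibration is good to about 2 mm. A picture is of the moment at which its call begins: read the wrist's pose just before it. There is no depth.
- r.job_done(): hands the job in, once; it reports no verdict.
Trained networks look in the newest picture that a camera, given by its name, has taken for a name from the list of things; names that differ only in an ending like _2 or _b are one class to them, and where a whole thing is asked for, a point or a joint stands for the part that bears it (a point fixed in the world has none). Each returns a list of dicts, best first, with "score" (0 to 1); they miss things now and then, are a little off and sometimes report something else, mostly with a low value. They report only what shows in the picture. A call takes as long as a camera call.
- r.look_for(label, camera): "point" ([x, y, z] in m, in the coordinates of the camera as it stood for that picture, good to about 4 mm: the middle of the surface that is visible of it).
- r.landmark_of(label, camera): "point" ([x, y, z] in m, in the coordinates of the camera as it stood for that picture, good to about 4 mm: a listed point, or the origin of a listed thing).
The state is a dict: "time_s": time; "q": joint angles; "qvel": joint speeds; "joint_efforts": joint torques, N m; "tcp_pos": TCP position; "tcp_rot": TCP orientation; "force": force on the tool from outside, world axes, zero at the start; "wrist_torque": the same for the moment, N m; "finger_gap": opening from 0.0 (shut) to 1.0 (fully open).
Only numpy, scipy, OpenCV 4.12 (cv2) and the standard library are available. Lean on these libraries where they do the work, as an engineer would, in place of code of your own. Each camera call takes 0.05 s, during which the arm holds its last target. There are 200 camera calls.

## Working session

There is one attempt and no reset: what is moved stays moved. The work goes in short steps, Python scripts to look and compute and a shell command to move; the robot and the scene stay as the last step left them, time stands still between calls to the robot, and variables do not carry over. Pictures are saved under pics/ and viewed, about 8 in all and at most 12, crops included, and the job is handed in when it is done.

```bash
mkdir -p pics
cat > h.py <<'E'
from plant import r
import numpy as np, cv2
from scipy.spatial.transform import Rotation as Ro
def R(q): return Ro.from_quat([q[1],q[2],q[3],q[0]])
def shot(cam,name):
    s=r.sense(); c=r.read_camera(cam)
    cv2.imwrite('pics/'+name,c['pixels'][:,:,::-1]); return s,c
def world(p,s,c):
    if 'R' in c: return np.array(c['R']).T@(np.array(p)-np.array(c['t']))
    m=np.array(c['mount']); return R(s['tcp_rot']).apply(m[:3,:3]@p+m[:3,3])+s['tcp_pos']
def delta(target):
    s=r.sense(); return R(s['tcp_rot']).inv().apply(np.array(target)-s['tcp_pos'])/0.03
E
python3 - <<'E'
from h import *
np.set_printoptions(precision=4,suppress=True)
s=r.sense();print(s['time_s'],s['tcp_pos'],s['tcp_rot'],R(s['tcp_rot']).as_matrix(),s['finger_gap'])
for cam in('scene','top'):
    s,c=shot(cam,cam+'0.png')
    for n in['cell_clamp','clamp_hinge','clamp_handle','pawl_tab','cream_bottle','beaker','green_bottle','cup_red','orange_screwdriver','white_pen']:
        print(cam,n,[(world(d['point'],s,c),round(d['score'],2)) for d in r.landmark_of(n,cam)[:2]])
E
```

```text
0.0 [0.2687 0.5909 0.2489] [ 0.5938 -0.3833  0.5953  0.3822] [[-0.0009 -0.9103  0.4139]
 [-0.0025  0.4139  0.9103]
 [-1.     -0.0002 -0.0026]] 1.0002417019846488
scene cell_clamp [(array([ 0.5857,  0.0885, -0.0041]), 0.68)]
scene clamp_hinge [(array([0.5916, 0.126 , 0.0742]), 0.81)]
scene clamp_handle [(array([0.5881, 0.0285, 0.1857]), 0.56), (array([ 0.7208,  0.2794, -0.0025]), 0.35)]
scene pawl_tab [(array([0.5826, 0.2351, 0.0681]), 0.42), (array([0.7204, 0.2816, 0.0005]), 0.2)]
scene cream_bottle [(array([ 0.7469, -0.2626, -0.0067]), 0.86)]
scene beaker [(array([ 0.7419, -0.132 ,  0.0017]), 0.72)]
scene green_bottle [(array([ 0.72  ,  0.2796, -0.0009]), 0.84)]
scene cup_red [(array([0.3431, 0.2841, 0.0013]), 0.58)]
scene orange_screwdriver [(array([ 0.3806, -0.0768, -0.0001]), 0.71)]
scene white_pen [(array([0.3862, 0.1248, 0.0032]), 0.55)]
top cell_clamp [(array([ 0.5882,  0.0841, -0.0024]), 0.97), (array([0.5876, 0.0289, 0.1871]), 0.2)]
top clamp_hinge [(array([0.5906, 0.1207, 0.0757]), 0.56)]
top clamp_handle [(array([0.5891, 0.0277, 0.1861]), 0.94)]
top pawl_tab [(array([0.5864, 0.2398, 0.0695]), 0.64)]
top cream_bottle [(array([ 0.7471, -0.2558, -0.0044]), 0.77), (array([0.7193, 0.2749, 0.0034]), 0.72)]
top beaker [(array([ 0.744 , -0.1293,  0.003 ]), 0.73)]
top green_bottle [(array([0.7185, 0.2743, 0.0013]), 0.6)]
top cup_red [(array([ 0.3438,  0.2896, -0.0007]), 0.47)]
top orange_screwdriver [(array([ 0.382 , -0.0753, -0.0022]), 0.54), (array([0.3783, 0.1151, 0.0017]), 0.2)]
top white_pen [(array([0.3836, 0.1165, 0.0013]), 0.42)]
```

View pics/scene0.png

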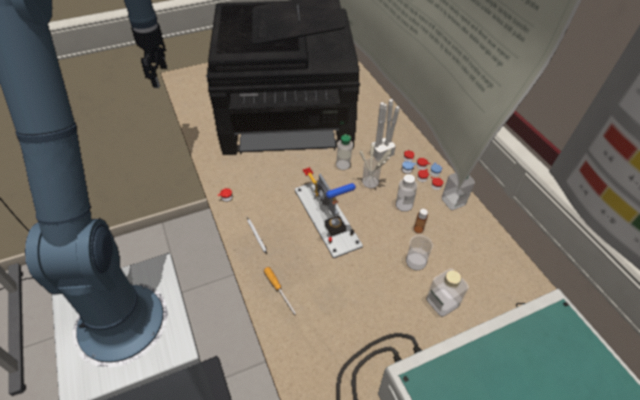

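View pics/top0.png

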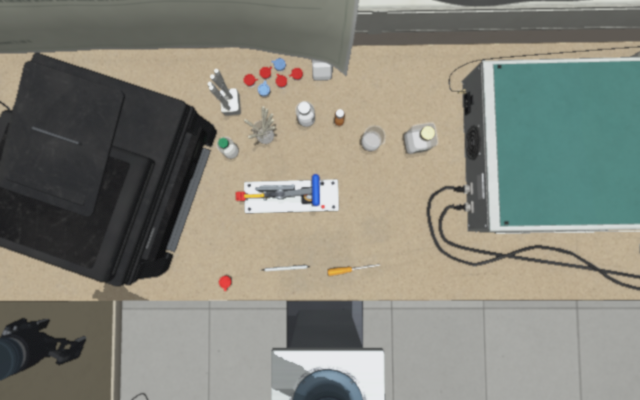

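The scene view shows the clamp lying along world y. The red tab is toward the printer at about (308,172) and the blue handle at about (342,190). The top view shows the tab at (240,196), the handle at (316,190), and nothing crowding either one. I'll approach along the table's front edge to avoid the printer.

```bash
python3 -m handwheel '[-1,-0.2,-4.35,0,0,0,255,-1,-0.2,-4.35,0,0,0,255,-1,-0.2,-4.35,0,0,0,255,-1,-0.2,-4.35,0,0,0,255,-1,-3.6,-8.65,-2.5,0,0,255,-1,-3.6,-8.65,-2.5,0,0,255,-1,-3.6,-8.65,-5,0,0,255,-1,-3.6,-8.65,-5,0,0,255,-1,-3.6,-8.65,-5,0,0,255,-1,-3.6,-8.65,-5,0,0,255]'
python3 - <<'E'
from h import *
np.set_printoptions(precision=4,suppress=True)
s=r.sense();print(s['time_s'],s['tcp_pos'],R(s['tcp_rot']).as_matrix(),s['finger_gap'])
print(delta([0.52,0.235,0.2]),delta([0.585,0.235,0.16]))
E
```

```text
time_s: 1.93
tcp_pos: [0.2609, 0.309, 0.2806]
tcp_rot: [0.499, -0.501, 0.499, 0.501]
force: [-0.1, 0.2, 0.8]
finger_gap: -0.0
1.9333 [0.2609 0.309  0.2806] [[-0.     -1.     -0.0041]
 [ 0.0017 -0.0041  1.    ]
 [-1.      0.      0.0017]] -0.00019584366797767316
[ 2.6808 -8.6273 -2.5064] [  4.0141 -10.794   -2.5175]
```

```bash
python3 -m handwheel '[2.6,-8,-2.4,0,0,0,255,2.6,-8,-2.4,0,0,0,255,2.6,-8,-2.4,0,0,0,255,2.6,-8,-2.4,0,0,0,255,2.6,-8,-2.4,0,0,0,255,2.6,-8,-2.4,0,0,0,255,2.6,-8,-2.4,0,0,0,255,2.6,-8,-2.4,0,0,0,255,2.6,-8,-2.4,0,0,0,255]'
python3 - <<'E'
from h import *
np.set_printoptions(precision=4,suppress=True)
s,c=shot('wrist','w1.png'); print(np.array(c['mount']))
for n in['cell_clamp','clamp_hinge','clamp_handle','pawl_tab']:
    print(n,[(world(d['point'],s,c),round(d['score'],2)) for d in r.landmark_of(n,'wrist')[:2]])
E
```

```text
time_s: 2.68
tcp_pos: [0.5006, 0.2424, 0.2016]
tcp_rot: [0.497, -0.502, 0.498, 0.503]
force: [-0.6, -0.0, 0.5]
finger_gap: -0.001
[[-0.0003 -0.2612  0.9653 -0.1242]
 [-0.0006 -0.9653 -0.2612  0.0668]
 [ 1.     -0.0007  0.0001  0.0013]
 [ 0.      0.      0.      1.    ]]
cell_clamp [(array([ 0.5819,  0.0854, -0.0026]), 0.83)]
clamp_hinge [(array([0.5874, 0.1236, 0.0743]), 0.68)]
clamp_handle []
pawl_tab []
```

View pics/w1.png

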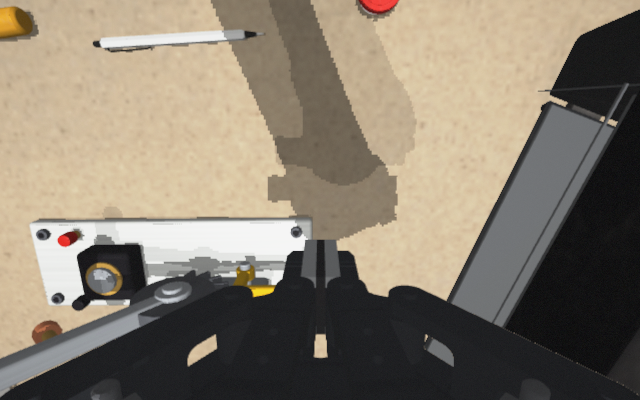

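The wrist view shows the near plate edge running from about (33,221) to (312,216). The shut fingers hide the tab. I'll work out the plate pose from those corners.

Run:
```python
from h import *
np.set_printoptions(precision=4,suppress=True)
s,c=shot('wrist','w2.png'); m=np.array(c['mount'])
o=R(s['tcp_rot']).apply(m[:3,3])+s['tcp_pos']
P=[]
for u,v in[(33,221),(312,216)]:
    d=R(s['tcp_rot']).apply(m[:3,:3]@np.array([(u-c['cx'])/c['fx'],(v-c['cy'])/c['fy'],1]))
    P.append(o+d*(0.012-o[2])/d[2]); print(P[-1])
a=P[1]-P[0]; print(np.linalg.norm(a)); a=a/np.linalg.norm(a); n=np.array([-a[1],a[0],0])
ctr=(P[0]+P[1])/2-n*0.045; ctr=ctr if abs(ctr[0]-.585)<.03 else (P[0]+P[1])/2+n*.045
print('yaw',np.degrees(np.arctan2(a[1],a[0])),'ctr',ctr)
for k in(.015,-.015):
    og=ctr+a*k; og[2]=0; print(k,og,'tab',og+a*.15,'hinge',og+a*.04,'handle0.9',og-a*.11)
s=r.sense();print(s['tcp_pos'],s['force'])
```

```text
[ 0.5425 -0.0276  0.012 ]
[0.5345 0.2372 0.012 ]
0.26489529193996586
yaw 91.73651020157139 ctr [0.5835 0.1061 0.012 ]
0.015 [0.583  0.1211 0.    ] tab [0.5785 0.2711 0.    ] hinge [0.5818 0.1611 0.    ] handle0.9 [0.5864 0.0112 0.    ]
-0.015 [0.584  0.0912 0.    ] tab [0.5794 0.2411 0.    ] hinge [0.5827 0.1311 0.    ] handle0.9 [ 0.5873 -0.0188  0.    ]
[0.4996 0.2425 0.2029] [ 0.3847 -0.52   -0.4165]
```

```bash
python3 -m handwheel '[0,-2.7,0.1,0,0,0,255,0,-2.7,0.1,0,0,0,255,1.5,-2.7,0.1,0,0,0,255,2.6,-2.7,0.1,0,0,0,255,2.6,-2.7,0.1,0,0,0,255,2.6,-2.7,0.1,0,0,0,255]'
python3 - <<'E'
from h import *
s,c=shot('scene','s2.png'); cv2.imwrite('pics/s2c.png',cv2.resize(c['pixels'][110:270,250:410,::-1],(600,600),interpolation=cv2.INTER_CUBIC))
print(s['tcp_pos'],s['force'])
E
```

```text
time_s: 3.48
tcp_pos: [0.5787, 0.2446, 0.1221]
tcp_rot: [0.495, -0.502, 0.499, 0.504]
force: [-0.4, -0.8, 0.4]
finger_gap: -0.001
[0.57873516 0.24464422 0.12212951] [-0.35587453 -0.77114358  0.35219522]
```

View pics/s2c.png

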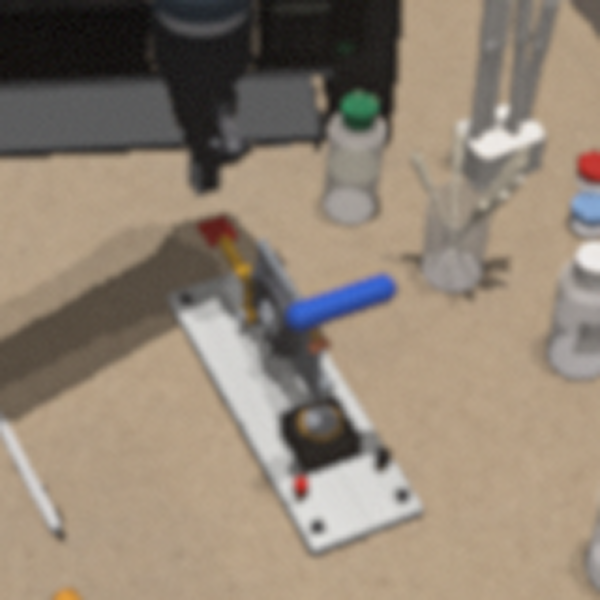

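The fingertips at (205,190) in the crop are right above the red tab at (218,230). I'll start pressing.

```bash
python3 -m handwheel '[0.5,0,0,0,0,0,255,1.0,0,0,0,0,0,255,1.1,0,0,0,0,0,255,1.2,0,0,0,0,0,255,1.3,0,0,0,0,0,255,1.35,0,0,0,0,0,255,1.4,0,0,0,0,0,255,1.45,0,0,0,0,0,255,1.5,0,0,0,0,0,255,1.5,0,0,0,0,0,255]'
```

```text
time_s: 4.37
tcp_pos: [0.5819, 0.2455, 0.0795]
tcp_rot: [-0.498, 0.503, -0.497, -0.502]
force: [0.3, 1.1, 0.6]
finger_gap: 0.001
```

```bash
python3 -m handwheel '[0.1,0,0,0,0,0,255,0.15,0,0,0,0,0,255,0.2,0,0,0,0,0,255,0.25,0,0,0,0,0,255,0.3,0,0,0,0,0,255,0.35,0,0,0,0,0,255,0.4,0,0,0,0,0,255,0.4,0,0,0,0,0,255]'
python3 - <<'E'
from h import *
s,c=shot('scene','s3.png'); cv2.imwrite('pics/s3c.png',cv2.resize(c['pixels'][140:220,280:360,::-1],(600,600),interpolation=cv2.INTER_CUBIC))
for cam in('scene','top','wrist'):
    s,c=(s,c) if cam=='scene' else shot(cam,'x.png')
    print(cam,[(world(d['point'],s,c).round(4),d['score']) for d in r.landmark_of('pawl_tab',cam)[:2]])
print(r.sense()['force'])
E
```

```text
time_s: 5.03
tcp_pos: [0.5813, 0.2448, 0.0668]
tcp_rot: [0.497, -0.502, 0.498, 0.502]
force: [-0.1, 2.2, 1.2]
finger_gap: 0.001
scene [(array([0.5818, 0.2437, 0.0456]), 0.52)]
top []
wrist [(array([0.5898, 0.1246, 0.0738]), 0.42)]
[-0.21252026  1.50343508 -0.00981665]
```

View pics/s3c.png

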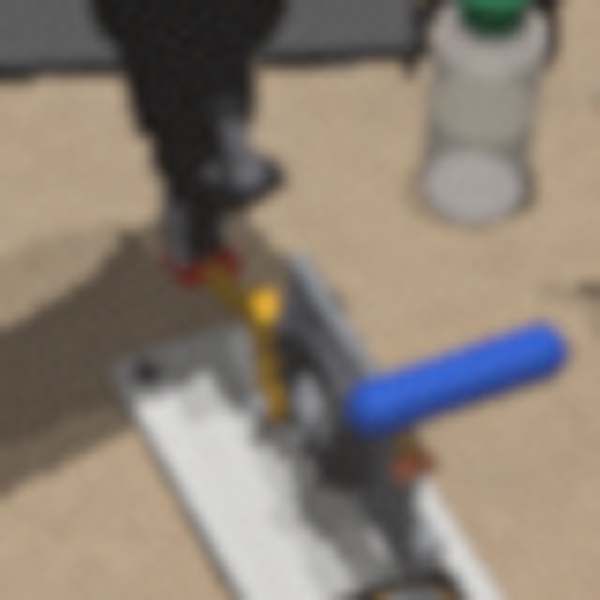

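The fingers sit on the red tab at (200,262). It has sunk, with the network putting it at z≈0.046. I'll carry on to the stop.

```bash
python3 -m handwheel '[0.05,0,0,0,0,0,255,0.1,0,0,0,0,0,255,0.15,0,0,0,0,0,255,0.2,0,0,0,0,0,255,0.2,0,0,0,0,0,255]'; python3 -m handwheel '[0.05,0,0,0,0,0,255,0.1,0,0,0,0,0,255,0.1,0,0,0,0,0,255]'
```

```text
time_s: 5.75
tcp_pos: [0.5815, 0.2454, 0.0613]
tcp_rot: [0.498, -0.502, 0.497, 0.503]
force: [-0.5, 2.7, 1.1]
finger_gap: -0.0
time_s: 6.0
tcp_pos: [0.5818, 0.2455, 0.0603]
tcp_rot: [0.498, -0.502, 0.497, 0.503]
force: [-4.3, 0.9, 12.7]
finger_gap: -0.002
```

```bash
python3 -m handwheel '[-0.3,0,0,0,0,0,255,-1.5,0,0,0,0,0,255,-2.8,0,0,0,0,0,255,-4.2,0,0,0,0,0,255,-5.5,0,0,0,0,0,255,-6.7,0,0,0,0,0,255,-6.7,-0.2,-1.3,0,0,0,255,-6.7,-0.2,-2.6,0,0,0,255,-6.7,-0.2,-3.9,0,0,0,255,-6.7,-0.2,-3.9,0,0,0,255]'
python3 - <<'E'
from h import *
np.set_printoptions(precision=4,suppress=True)
for cam in('scene','top','wrist'):
    s,c=shot(cam,cam+'4.png')
    if cam=='scene':cv2.imwrite('pics/s4c.png',cv2.resize(c['pixels'][140:220,280:360,::-1],(600,600),interpolation=cv2.INTER_CUBIC))
    for n in('pawl_tab','clamp_handle','clamp_hinge'):
        print(cam,n,[(world(d['point'],s,c),d['score']) for d in r.landmark_of(n,cam)[:2]])
s=r.sense();print(s['tcp_pos'],R(s['tcp_rot']).as_matrix())
E
```

```text
time_s: 6.83
tcp_pos: [0.5895, 0.1133, 0.2598]
tcp_rot: [0.5, -0.501, 0.504, 0.496]
force: [-0.6, -1.8, 0.1]
finger_gap: 0.002
scene pawl_tab [(array([0.5824, 0.2445, 0.0423]), 0.59)]
scene clamp_handle [(array([0.5924, 0.0283, 0.1887]), 0.61), (array([ 0.3864,  0.1211, -0.0025]), 0.34)]
scene clamp_hinge [(array([0.5871, 0.1259, 0.075 ]), 0.75), (array([0.3438, 0.2838, 0.0016]), 0.72)]
top pawl_tab []
top clamp_handle [(array([0.5904, 0.0269, 0.1838]), 0.85)]
top clamp_hinge [(array([0.59  , 0.1258, 0.0765]), 0.58)]
wrist pawl_tab [(array([0.585 , 0.2504, 0.0408]), 0.71)]
wrist clamp_handle [(array([0.5908, 0.0324, 0.1918]), 0.75)]
wrist clamp_hinge [(array([0.587 , 0.1217, 0.0768]), 0.91)]
[0.5886 0.1287 0.2591] [[-0.0002 -0.9999 -0.0109]
 [-0.0001 -0.0109  0.9999]
 [-1.      0.0002 -0.0001]]
```

View pics/s4c.png

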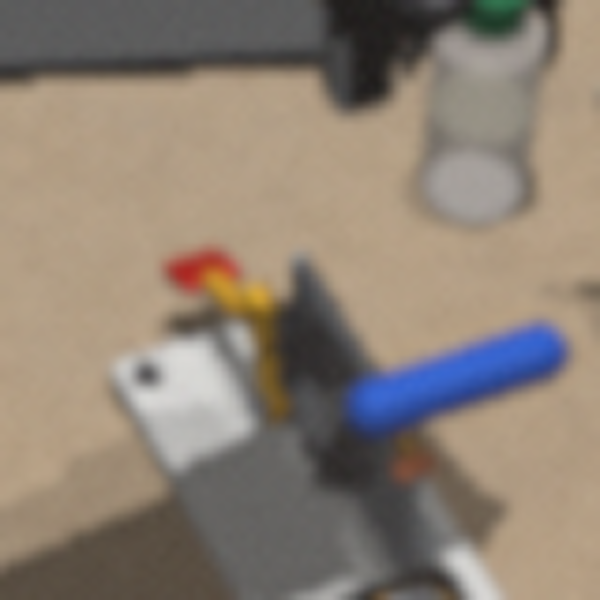

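Freed from the fingers, the tab stays down: red at (200,268) in the crop, and z≈0.041 from two cameras. Now I'll go above the handle.

```bash
python3 -m handwheel '[0,0,-1.2,0,0,0,255,0,0,-2.4,0,0,0,255,0,0,-3.4,0,0,0,255,0,0,-3.4,0,0,0,255,0.8,0,-3.4,0,0,0,255,0.8,0,-3.4,0,0,0,255,0.8,0,-3.4,0,0,0,255]'
python3 - <<'E'
from h import *
s=r.sense();print(s['tcp_pos'],s['force'],s['time_s'])
E
```

```text
time_s: 8.02
tcp_pos: [0.5884, 0.0265, 0.2339]
tcp_rot: [0.496, -0.502, 0.498, 0.503]
force: [0.1, 0.5, 0.0]
finger_gap: 0.002
[0.58839798 0.02649398 0.23393982] [0.11194317 0.51436376 0.02657028] 8.0167
```

```bash
python3 -m handwheel '[0.3,0,-0.02,0,0,0,255,0.58,0,-0.05,0,0,0,255,0.66,0,-0.14,0,0,0,255,0.75,0,-0.23,0,0,0,255,0.84,0,-0.32,0,0,0,255,0.93,0,-0.41,0,0,0,255,1.02,0,-0.49,0,0,0,255,1.12,0,-0.57,0,0,0,255,1.21,0,-0.65,0,0,0,255,1.31,0,-0.73,0,0,0,255]'
python3 - <<'E'
from h import *
s,c=shot('scene','s5.png');print(s['tcp_pos'],s['force'],[(world(d['point'],s,c).round(4),d['score']) for d in r.landmark_of('clamp_handle','scene')[:2]])
E
```

```text
time_s: 8.85
tcp_pos: [0.5909, 0.0029, 0.1964]
tcp_rot: [-0.498, 0.503, -0.497, -0.501]
force: [1.4, -1.2, 4.0]
finger_gap: -0.001
[0.59089423 0.0028988  0.19641667] [ 1.37352342 -1.22687779  3.99886004] [(array([0.5881, 0.0078, 0.1656]), 0.92), (array([ 0.7394, -0.1311,  0.0009]), 0.47)]
```

```bash
python3 -m handwheel '[0.2,0,-0.14,0,0,0,255,0.41,0,-0.28,0,0,0,255,0.63,0,-0.4,0,0,0,255,0.85,0,-0.52,0,0,0,255,1.08,0,-0.62,0,0,0,255,1.31,0,-0.72,0,0,0,255,1.55,0,-0.79,0,0,0,255,1.79,0,-0.86,0,0,0,255,2.03,0,-0.91,0,0,0,255,2.28,0,-0.96,0,0,0,255]'
```

```text
time_s: 9.78
tcp_pos: [0.5893, -0.0246, 0.1263]
tcp_rot: [0.497, -0.502, 0.498, 0.503]
force: [0.4, -2.1, 4.2]
finger_gap: 0.001
```

```bash
python3 -m handwheel '[0.2,0,-0.02,0,0,0,255,0.4,0,-0.05,0,0,0,255,0.5,0,-0.05,0,0,0,255,0.6,0,-0.05,0,0,0,255,0.68,0,-0.05,0,0,0,255,0.74,0,-0.05,0,0,0,255,0.74,0,-0.05,0,0,0,255]'
```

```text
time_s: 10.37
tcp_pos: [0.5897, -0.0255, 0.1048]
tcp_rot: [0.497, -0.502, 0.498, 0.503]
force: [0.2, -0.1, 0.4]
finger_gap: -0.002
```

```bash
python3 -m handwheel '[0.04,0,0,0,0,0,255,0.08,0,0,0,0,0,255,0.08,0,0,0,0,0,255]'; python3 -m handwheel '[0.04,0,0,0,0,0,255,0.08,0,0,0,0,0,255,0.08,0,0,0,0,0,255]'
```

```text
time_s: 10.62
tcp_pos: [0.5901, -0.0253, 0.1038]
tcp_rot: [0.498, -0.502, 0.497, 0.503]
force: [-3.5, 0.1, 6.1]
finger_gap: -0.002
time_s: 10.87
tcp_pos: [0.5903, -0.0253, 0.1034]
tcp_rot: [0.498, -0.501, 0.497, 0.504]
force: [-6.4, 0.4, 16.0]
finger_gap: -0.001
```

The arm has reached its stop: the force rose to 16 N while z stayed at 0.1034. I'll retreat and check.

```bash
python3 -m handwheel '[-0.3,0,0,0,0,0,255,-1.3,0,0,0,0,0,255,-2.6,0,0,0,0,0,255,-3.9,0,0,0,0,0,255,-5,0,0,0,0,0,255,-5,1.2,0,0,0,0,255,-5,2.4,0,0,0,0,255,-5,3.6,0,0,0,0,255,-5,3.6,0,0,0,0,255,-5,3.6,0,0,0,0,255]'
python3 - <<'E'
from h import *
np.set_printoptions(precision=4,suppress=True)
for cam in('scene','top','wrist'):
    s,c=shot(cam,cam+'6.png')
    if cam=='scene':cv2.imwrite('pics/s6c.png',cv2.resize(c['pixels'][130:330,210:470,::-1],(780,600),interpolation=cv2.INTER_CUBIC))
    for n in('pawl_tab','clamp_handle','clamp_hinge')+(('cream_bottle','beaker','green_bottle','cup_red','orange_screwdriver','white_pen') if cam=='scene' else ()):
        print(cam,n,[(world(d['point'],s,c),d['score']) for d in r.landmark_of(n,cam)[:1]])
s=r.sense();print(s['time_s'],s['tcp_pos'],s['force'])
E
```

```text
time_s: 11.7
tcp_pos: [0.4794, -0.0265, 0.2497]
tcp_rot: [0.498, -0.501, 0.497, 0.504]
force: [0.2, 0.3, 1.0]
finger_gap: 0.002
scene pawl_tab []
scene clamp_handle [(array([ 0.5903, -0.024 ,  0.0743]), 0.57)]
scene clamp_hinge [(array([0.5909, 0.1264, 0.0759]), 0.76)]
scene cream_bottle [(array([ 0.747 , -0.2653, -0.0056]), 0.97)]
scene beaker [(array([ 0.7433, -0.1291, -0.0014]), 0.62)]
scene green_bottle [(array([ 0.7212,  0.2794, -0.0029]), 0.92)]
scene cup_red [(array([0.3417, 0.2843, 0.0011]), 0.55)]
scene orange_screwdriver [(array([ 0.38  , -0.0768, -0.0006]), 0.49)]
scene white_pen [(array([ 0.3817, -0.0761, -0.0011]), 0.72)]
top pawl_tab [(array([0.5885, 0.2472, 0.0421]), 0.67)]
top clamp_handle [(array([ 0.5879, -0.0253,  0.0703]), 0.83)]
top clamp_hinge [(array([0.5886, 0.1264, 0.0753]), 0.71)]
wrist pawl_tab [(array([0.5833, 0.249 , 0.0396]), 0.95)]
wrist clamp_handle []
wrist clamp_hinge [(array([0.5893, 0.1217, 0.0728]), 0.79)]
12.6 [ 0.4822 -0.0273  0.2506] [ 0.1495 -0.5258  0.3447]
```

View pics/s6c.png

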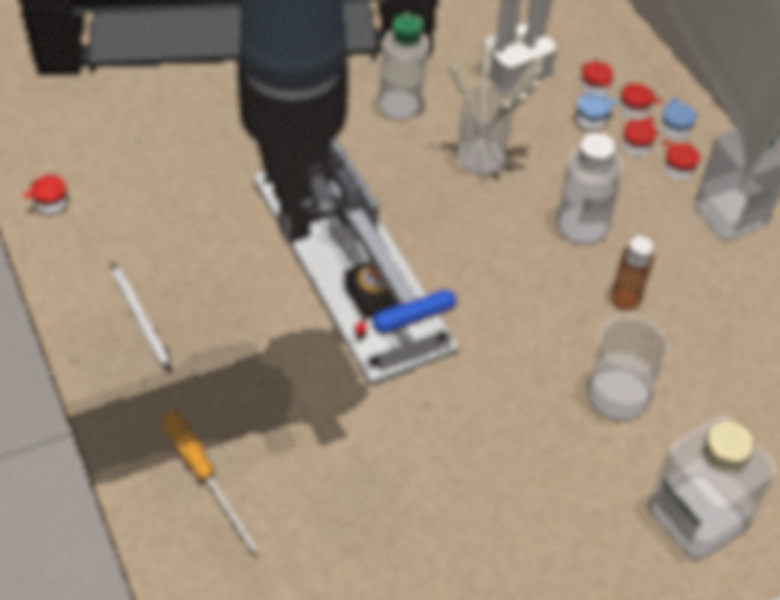

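View pics/wrist6.png

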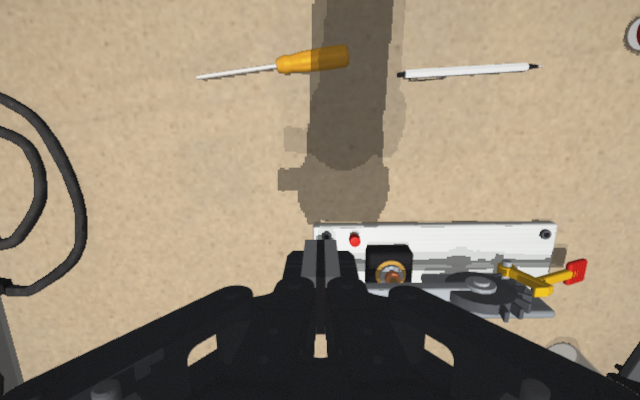

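The scene crop shows the arm level, with the blue handle at (415,310) and z≈0.074. The wrist view shows the pad over the cell at (390,270), and the red tab down and the hook clear at (573,271). The pen and screwdriver lie where they were. I'm handing in.

```bash
python3 -c "
from plant import r
print(r.job_done())"
```

```text
the job is handed in; nothing more can be done
None
```

The clamp is closed on the coin cell, and I handed the job in at about 12.6 s on the robot's clock. I pressed the red tab to its stop with shut fingertips (about 13 N there). I then followed the blue handle down its arc (about 4 N) until the arm met its stop (16 N), and backed the gripper off.

**Arm:** the handle sits at z ≈ 0.070–0.074 m (top and scene cameras), against the 75 mm given for level.

**Pawl:** the tab stayed down at z ≈ 0.040–0.042 m (wrist and top cameras), and the wrist picture shows the hook clear of the teeth.

**Bystanders:** the cream bottle, beaker, green bottle, cup and screwdriver read within a few millimetres of their starting positions.

**Checks that failed or disagreed:**
- In the last scene picture the network missed the tab, which was hidden behind the gripper.
- It also gave the screwdriver's position for the white pen. The pictures show the pen where it was, but I have no final measurement of it.
- The wrist camera did not report the handle at the end, because the fingers hid it.

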